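# Roll the sample jar into the inspection cradle and bring the magnifier over it

### The job

Gently roll the amber sample jar lying on the bench, without picking it up, over the low ramp so that it drops into the trough of the inspection cradle and rests there. Then swing the magnifier round until its lens is centred over the jar and leave it there. Leave the other things on the bench where they stand.

Things in the scene. Friction and masses are not known exactly. Their poses are not given: they have to be found in the camera images.
- jar: smooth amber glass jar on its side, flush white cap: a slippery cylinder 80 mm across, 130 mm long, 0.3 to 0.55 kg. Origin at its very centre; its x axis is the cylinder's axis (cap at +x), y and z turn as it rolls. Rolls freely, straight across its axis: pushed and left, it rolls on. Starts 22 to 29 cm off on the cradle's open side, within 4 degrees of parallel to the trough and 12 mm of its middle
- cradle: inspection cradle, fixed. Origin at bench height under the middle of its trough; x points from its open side to its back stop, y along the trough, z up. The jar enters moving along +x, its axis along y. Trough floor 4 mm high, white side walls 34 mm high with inner faces at y = +-105 mm. In the trough the jar's centre is at x = -5 to 1 mm, 44 mm above the bench
- crest (a point): middle of the top edge of the dark blue crest, 8 mm high, at x = -22 mm of the cradle, where the jar drops into the trough. The grey ramp leads up to it from the bench at x = -102 mm and is as wide as the cradle (226 mm), with no walls beside it; the trough's side walls begin at x = -25 mm
- back_stop (a point): middle of the top edge of the dark blue back stop's face towards the trough, 56 mm high, at x = 41 mm of the cradle. The magnifier's post stands behind it at x = 130 mm, y = 0
- magnifier (a joint): angle of the magnifier arm about its upright post, rad: 0 when the arm points along the cradle's -x with the lens over the trough's middle; it grows counter-clockwise from above (towards the cradle's -y side). It starts at 0.95 to 1.35, range -0.6 to 1.5. Friction holds it wherever it is left; turning it takes about 0.12 N m (2 N at the knob)
- lens (a point): centre of the magnifier's round lens in its black ring (92 mm outside diameter, 12 mm thick), 168 mm above the bench and 130 mm from the pivot axis
- lens_knob (a point): centre of the top of the dark blue upright knob on the magnifier arm, a cylinder 20 mm in diameter standing 44 mm high on the arm (from 173 to 217 mm above the bench), 64 mm from the pivot axis on the line from pivot to lens; the handle by which the arm is swung
- lens_pivot (a point): top of the post's black boss (32 mm in diameter), on the upright pivot axis, 180 mm above the bench
- dishes: bystander: stack of clear petri dishes, 90 mm across, 48 mm high; origin under its centre
- beaker: bystander: glass beaker, 72 mm across, 95 mm high; origin under its centre
- slide_box: bystander: blue slide box 85 x 160 x 34 mm; origin under its centre
- wash: bystander: white wash bottle with red cap, 60 mm across, 160 mm high; origin under its centre
- tip_box: bystander: orange pipette-tip box 85 x 125 x 60 mm; origin under its centre
- stain: bystander: small amber jar with black cap, 52 mm across, 85 mm high; origin under its centre
Mind the look-alikes: they are no part of the job. What is shaped like the jar but purple or yellow is not meant.

How it is judged:
By the outcome, as a careful person would: the job done as asked, in the order asked, and still so for the second after the job is handed in, with the robot touching nothing.
It also fails if it takes over 53 s, if anything falls off the work surface, if the arm or the gripper's body presses on something with over 40 N, if the wrist force passes 120 N, or if a joint passes its speed limit or range.

### The arm

A 7-joint arm with a two-finger parallel gripper is mounted at the origin on the work surface. World frame = base frame: x ahead of the robot, y to its left, z up, the work surface at z = 0. Lengths are in m, angles in rad, forces in N, time in s.
With the tool pointing down it reaches from about 0.425 to 0.925 m from the base axis. Payload 6.8 kg.
Tool frame: the origin (TCP) lies on the centre line of the jaws, within the pads' length; the fingertips stand 11 mm ahead of it and the grasp point (between the pads) lies 8 mm behind it; z points along the fingers, y is the direction in which the jaws open and shut (so a half turn about z gives the same grasp; the last joint's range is limited). The gripper opens to 85 mm and grips with 20 to 120 N. Pads are 22 mm wide; open, the fingers measure 114 mm over their backs; the gripper's body (76 mm by 85 mm) begins 54 mm behind the grasp point. The pads swing forward as they close: fully open they stand 13 mm farther back than shut.
Start: joints at [1.138, 0.477, 0.022, 1.555, -0.011, 1.109, -0.083], TCP at [0.215, -0.64, 0.242] pointing down, gripper open.
Joint ranges: [-2.96, 2.96], [-0.34, 2.1], [-1.41, 1.46], [0.24, 2.44], [-1.37, 4.51], [0.17, 1.92], [-2.96, 2.96]. Speed limits (rad/s): [2.39, 2.39, 3.14, 3.14, 3.14, 3.14, 3.14].

### API

Orientations are given as a rotation vector (axis times angle).
In Python, from bench import r gives the robot as it stands.
- The arm moves only by the tool send_rows, never from a script. Its argument "deltas" is a list of rows, each a list of 7 numbers: the opening, from 0 (shut) to 1 (fully open), then the shift along the tool's x, y, z as a fraction of full scale, then the turn, a rotation vector about the tool's x, y, z as a fraction of full scale. In form: [[hand, x, y, z, ax, ay, az], ...]. A call has 1 to 20 rows; each row is the pose to reach, as a shift and turn from the pose commanded when the call began, along the tool's axes at that moment, turning the shorter way round; what a row does not reach only later rows make up. Full scale, the value 1, is 150 mm for a shift and 180 degrees for a turn. A row lasts 1/12 s, in which the tool goes at most 41.7 mm and 7.16 degrees, less where a joint would pass 70% of its speed; a pose out of reach is approached as far as the arm can. A call with a number of a shift or a turn outside -1 to 1 is refused whole. A call with a gripper value outside its range is refused whole. The fingers move at their own pace and stop on an object; "squeeze" is the grip in N (left out, the last holds). Time passes only in rows, so rows that repeat a pose let the fingers close. It gives the time, the measured TCP pose, the force and the opening at its end, in the units of the state.
- r.get_obs(): the state, without advancing time (a new reading comes with each control period).
- r.grab_frame(name): name is "scene" or "top" or "wrist"; returns a dict with "pixels" (480x640x3 uint8, red, green, blue), "camera_matrix" (3x3 intrinsics, pixels), "dist_coeffs" ([k1, k2, p1, p2, k3] as OpenCV has them; the pictures are not rectified), "rvec" (rotation vector, rad) and "tvec" (3), from world to camera coordinates, as OpenCV has them. Camera axes: x right, y down, z forward; pixel columns grow to the right and rows downward; lengths in m; the calibration is good to about 2 mm. A picture is of the moment at which its call begins. There is no depth.
- r.hand_in(): hands the job in, once; it reports no verdict.
The state is a dict: "clock": time; "joints": joint angles; "qvel": joint speeds; "tau": joint torques, N m; "tcp_pos": TCP position; "orientation": TCP orientation; "contact_force": force on the tool from outside, world axes, zero at the start; "moment": the same for the moment, N m; "grip_width": finger opening in m.
Only numpy, scipy, OpenCV 4.12 (cv2) and the standard library are available. Lean on these libraries where they do the work, as an engineer would, in place of code of your own. Each camera call takes 0.05 s, during which the arm holds its last target. There are 200 camera calls.

## Working session

There is one attempt and no reset: what is moved stays moved. The work goes in short steps, Python scripts to look and compute and a tool call to move; the robot and the scene stay as the last step left them, time stands still between calls to the robot, and variables do not carry over. Pictures are saved under pics/ and viewed, about 8 in all and at most 12, crops included, and the job is handed in when it is done.

Besides the shell and the picture viewer there is one more tool, called after "Request:" as a command line: name --pt "numbers of a row" for each row, then --argument value for the rest. send_rows: Moves the arm, as the interface text tells. Shift numbers are shares of 150 mm and turn numbers shares of 180 degrees, none past 1 either way. Its arguments: {"type":"object","properties":{"deltas":{"type":"array","items":{"type":"array","items":{"type":"number"}}},"squeeze":{"type":"number"}},"required":["deltas"]}

```bash
mkdir -p pics; ls; cat > h.py <<'E'
import numpy as np, cv2, pickle
from bench import r
def grab(n,fn):
    f=r.grab_frame(n); pickle.dump(f,open(f'pics/{fn}.pkl','wb')); cv2.imwrite(f'pics/{fn}.png',np.ascontiguousarray(f['pixels'][:,:,::-1])); return f
def load(fn): return pickle.load(open(f'pics/{fn}.pkl','rb'))
def ray(f,px,z):
    K=np.array(f['camera_matrix'],float);d=np.array(f['dist_coeffs'],float)
    R=cv2.Rodrigues(np.array(f['rvec'],float))[0];t=np.array(f['tvec'],float).ravel()
    out=[]
    for p in np.atleast_2d(px):
        u=cv2.undistortPoints(np.array([[p]],float),K,d)[0,0]
        c=-R.T@t; v=R.T@np.array([u[0],u[1],1]); out.append(c+v*(z-c[2])/v[2])
    return np.array(out)
def proj(f,P):
    return cv2.projectPoints(np.array(P,float).reshape(-1,3),np.array(f['rvec'],float),np.array(f['tvec'],float),np.array(f['camera_matrix'],float),np.array(f['dist_coeffs'],float))[0].reshape(-1,2)
E
python3 - <<'E'
from h import *
for n in ['top','scene']:
    f=grab(n,n+'0'); R=cv2.Rodrigues(f['rvec'])[0]; print(n,-R.T@np.ravel(f['tvec']),R[2])
print(r.get_obs())
E
```

```text
pics
top [ 0.26548826 -0.11789123  2.08462104] [ 0.13031136 -0.01240441 -0.99139552]
scene [1.1872961  0.24816063 1.38521741] [-0.45496291 -0.26157254 -0.85122768]
{'clock': 0.1, 'joints': array([ 1.13790887,  0.47772977,  0.02231574,  1.55631555, -0.01149078,
        1.10926459, -0.08308327]), 'qvel': array([ 0.00015853, -0.00175729,  0.00017845, -0.00313967, -0.00185313,
        0.00165387, -0.00143614]), 'tau': array([ 3.36959274e-03, -5.97760856e+01,  1.61256161e+00, -2.81957549e+01,
        1.27141274e-02,  5.00517097e-03,  3.01760430e-06]), 'tcp_pos': array([ 0.21524835, -0.63924565,  0.24142975]), 'orientation': array([-3.09871600e+00, -5.07786404e-01,  5.74459569e-04]), 'contact_force': array([0.73091601, 0.43043564, 0.52889875]), 'moment': array([-0.00748644,  0.08263615, -0.00018988]), 'grip_width': 0.08558565393563969}
```

View pics/top0.png

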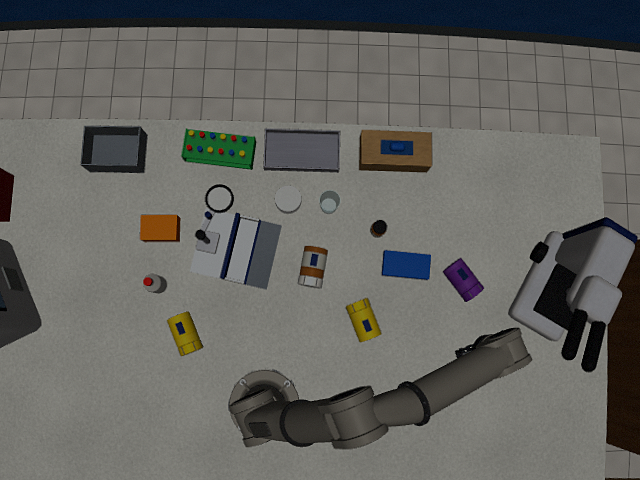

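View pics/scene0.png

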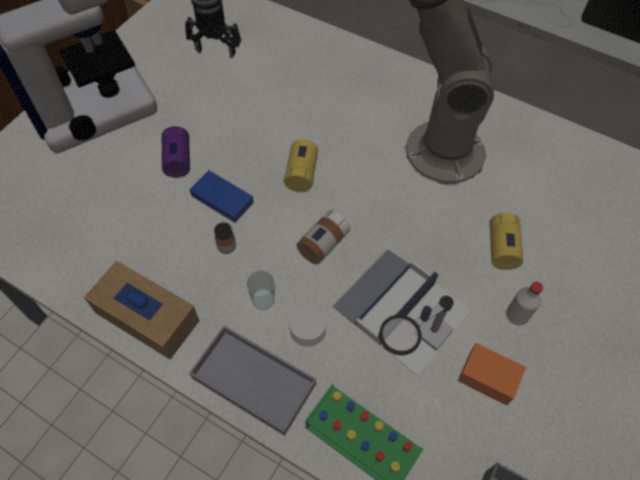

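The top view shows the cradle at about (235,250), open to the right. The jar is at (313,267), the lens ring at (219,198), the knob near (209,216), and the pivot at (201,235). I'll enlarge that area.

```bash
python3 - <<'E'
from h import *
a=load('top0')['pixels'][175:325,170:370,::-1]; b=load('scene0')['pixels'][190:390,280:480,::-1]
cv2.imwrite('pics/c1.png',cv2.resize(a,(800,600),interpolation=cv2.INTER_CUBIC))
cv2.imwrite('pics/c2.png',cv2.resize(b,(600,600),interpolation=cv2.INTER_CUBIC))
E
```

```text
(no output)
```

View pics/c1.png

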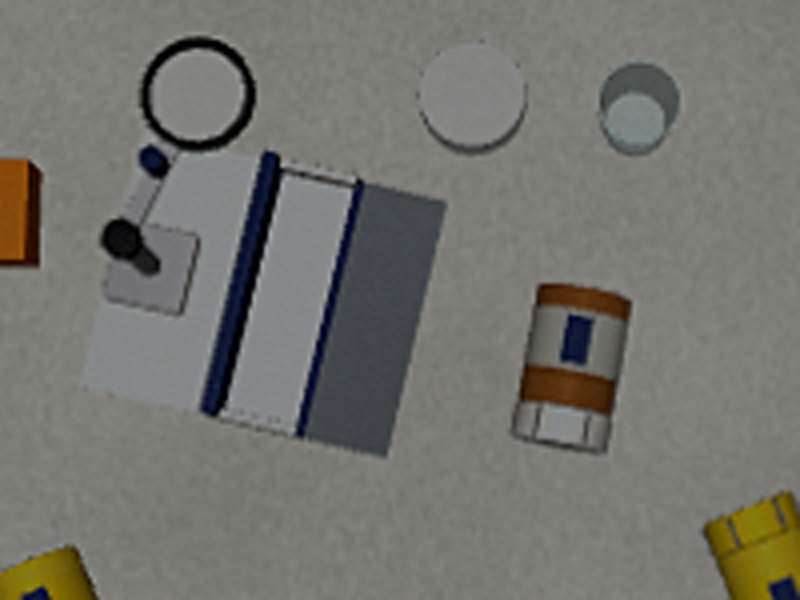

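View pics/c2.png

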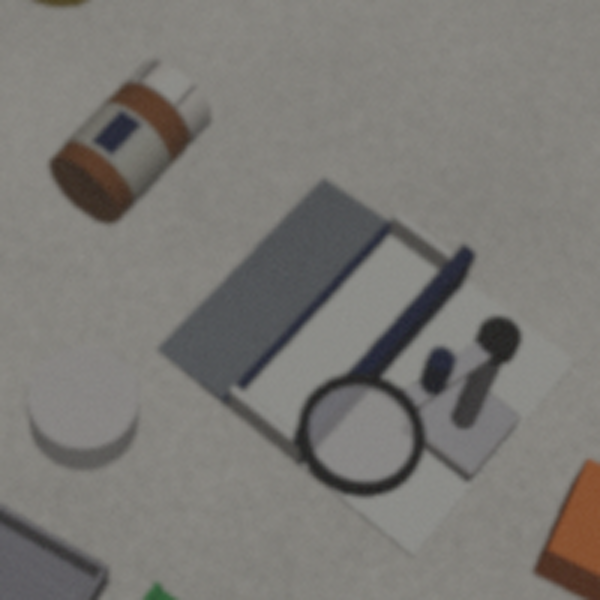

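```bash
cat > m.py <<'E'
from h import *
from scipy.optimize import least_squares
T=load('top0');S=load('scene0')
t=lambda p:np.array(p)/4+[169.6,174.6]; s=lambda p:np.array(p)/3+[279.7,189.7]
P=[[-.102,-.113,0],[-.102,.113,0],[-.022,-.113,.008],[-.022,.113,.008],[.041,-.113,.056],[.041,.113,.056],[.13,0,.18]]
UT=t([(445,201),(387,457),(360,183),(300,436),(278,155),(218,413),(122,238)])
US=s([(325,180),(160,348),(388,226),(240,388)]); PS=[P[1],P[0],P[3],P[2]]
US=np.vstack([US,s([(500,336)])]);PS.append(P[6])
def W(q,P):
    c,n=np.cos(q[2]),np.sin(q[2]);P=np.array(P,float).reshape(-1,3)
    return np.c_[q[0]+c*P[:,0]-n*P[:,1],q[1]+n*P[:,0]+c*P[:,1],P[:,2]]
fun=lambda q:np.r_[(proj(T,W(q,P))-UT).ravel(),(proj(S,W(q,PS))-US).ravel()]
q=least_squares(fun,[.5,0,1.5],loss='soft_l1').x
E
python3 - <<'E'
from m import *
print(q,np.degrees(q[2]));print(fun(q).reshape(-1,2).round(1).tolist())
Q=lambda w:np.c_[(w[:,:2]-q[:2])@np.array([[np.cos(q[2]),-np.sin(q[2])],[np.sin(q[2]),np.cos(q[2])]])]
J=t([(538,284),(631,298),(606,453),(515,437)])
w=ray(T,J,.04);print('jar corners',w.round(4).tolist());c=w.mean(0);print('jar',c,'cradle fr',Q(w.mean(0)[None]))
a=(w[2]+w[3]-w[0]-w[1])[:2];print('axis deg',np.degrees(np.arctan2(a[1],a[0])),np.hypot(*a)/2)
for n,f,p,z in [('lens',T,t((198,94)),.172),('lensS',S,s((362,434)),.172),('pivot',T,t((122,238)),.18),('pivotS',S,s((500,336)),.18),('knob',T,t((151,153)),.217),('knobS',S,s((441,356)),.217)]:
    ww=ray(f,p,z);cc=Q(ww)[0];print(n,ww.round(4),cc.round(4),'ang',np.arctan2(-cc[1],.13-cc[0]))
tmp=[('dishes',(472,85),.048),('yel',(760,500),.04),('yel2',(40,560),.07),('tip',(38,210),.06),('beaker',(640,90),.095)]
for n,p,z in tmp: ww=ray(T,t(p),z);print(n,ww.round(3),Q(ww).round(3))
print(W(q,[[0,0,0],[-.3,0,0],[.13,0,.18]]).round(4))
E
```

```text
[0.51855203 0.08253679 1.37364376] 78.70399028460137
[[0.6, 0.3], [-0.0, 0.5], [-0.9, -0.7], [-1.4, 0.3], [0.3, -0.3], [-0.8, 0.8], [-0.6, 0.1], [-0.8, -1.1], [-1.6, 0.4], [2.6, -0.2], [-3.7, 5.5], [0.0, -0.7]]
jar corners [[0.5355, -0.1191, 0.04], [0.5259, -0.1973, 0.04], [0.3955, -0.1795, 0.04], [0.4067, -0.1035, 0.04]]
jar [ 0.46589673 -0.14984325  0.04      ] cradle fr [[-0.23819246  0.00611717]]
axis deg 172.6558965974631 0.13065416856457454
lens [[0.6625 0.155  0.172 ]] [ 0.0992 -0.127 ] ang 1.3331484030065583
lensS [[0.6631 0.1569 0.172 ]] [ 0.1013 -0.1272] ang 1.3486749414545227
pivot [[0.5442 0.2083 0.18  ]] [ 0.1283 -0.0006] ang 0.3248800218288522
pivotS [[0.5456 0.2107 0.18  ]] [ 0.1309 -0.0014] ang 2.1482014527660174
knob [[0.6058 0.1828 0.217 ]] [ 0.1154 -0.0659] ang 1.3529585823954573
knobS [[0.601  0.1821 0.217 ]] [ 0.1138 -0.0614] ang 1.3130499121295467
dishes [[ 0.702 -0.059  0.048]] [[-0.103 -0.208]]
yel [[ 0.36  -0.308  0.04 ]] [[-0.415  0.079]]
yel2 [[0.292 0.282 0.07 ]] [[0.152 0.261]]
tip [[0.584 0.301 0.06 ]] [[ 0.227 -0.021]]
beaker [[ 0.692 -0.199  0.095]] [[-0.242 -0.225]]
[[ 0.5186  0.0825  0.    ]
 [ 0.4598 -0.2117  0.    ]
 [ 0.544   0.21    0.18  ]]
```

Cradle pose: (0.5186, 0.0825) m, yaw 78.7°. The jar is 238 mm out and skewed about 4°, with its rolling direction at 82.7°. The magnifier angle is about 1.34. I'll put the pusher behind the jar, with the fingers spread along the jar's axis.

Request:
send_rows --pt "0.6 0.25 -0.21 0 0 0 -0.04" --pt "0.6 0.5 -0.42 0 0 0 -0.08" --pt "0.6 0.75 -0.64 0 0 0 -0.12" --pt "0.6 1 -0.85 0 0 0 -0.16" --pt "0.6 1 -0.85 0 0 0 -0.2" --pt "0.6 1 -0.85 0 0 0 -0.24" --pt "0.6 1 -0.85 0 0 0 -0.28" --pt "0.6 1 -0.85 0 0 0 -0.32" --pt "0.6 1 -0.85 0 0 0 -0.356" --pt "0.6 1 -0.85 0 0 0 -0.356"

```text
clock: 0.93
tcp_pos: [0.3167, -0.4708, 0.2419]
orientation: [-2.354, -2.08, -0.0]
contact_force: [0.1, -0.9, -0.1]
grip_width: 0.0514
```

```bash
cat >> h.py <<'E'
from scipy.spatial.transform import Rotation as Ro
def rel(p,xang=None):
    "fractions to reach world p, tool x heading xang deg, tool down"
    o=r.get_obs();R=Ro.from_rotvec(o['orientation']);d=R.inv().apply(np.array(p)-o['tcp_pos'])/.15
    h=np.degrees(np.arctan2(*R.as_matrix()[[1,0],0]))
    t=[0,0,0]
    if xang is not None:
        G=Ro.from_matrix(np.c_[[np.cos(np.radians(xang)),np.sin(np.radians(xang)),0],[np.sin(np.radians(xang)),-np.cos(np.radians(xang)),0],[0,0,-1]])
        t=(R.inv()*G).as_rotvec()/np.pi
    print('clk',o['clock'],'tcp',o['tcp_pos'].round(4),'head',h.round(2),'F',o['contact_force'].round(2),'w',o['grip_width'].round(4),'REL',d.round(3),np.round(t,4))
E
python3 -c "
from h import *
rel([.455,-.234,.242],82.66)"
```

```text
Traceback (most recent call last):
  File "h.py", line 25, in rel
    print('clk',o['clock'],'tcp',o['tcp_pos'].round(4),'head',h.round(2),'F',o['contact_force'].round(2),'w',o['grip_width'].round(4),'REL',d.round(3),np.round(t,4))
                                                                                                             ^^^^^^^^^^^^^^^^^^^^^
AttributeError: 'float' object has no attribute 'round'
```

```bash
sed -i "s/o\['grip_width'\].round(4)/round(float(o['grip_width']),4)/;s/h.round(2)/round(float(h),2)/" h.py
python3 -c "
from h import *
rel([.455,-.234,.242],82.66)"
```

```text
clk 0.9333 tcp [ 0.3167 -0.4708  0.2419] head 82.93 F [ 0.06 -0.94 -0.14] w 0.0514 REL [1.68  0.721 0.   ] [-0.0001 -0.0002  0.0015]
```

Request:
send_rows --pt "0.6 0.2 0.14 0 0 0 0" --pt "0.6 0.4 0.29 0 0 0 0" --pt "0.6 0.6 0.43 0 0 0 0" --pt "0.6 0.8 0.58 0 0 0 0" --pt "0.6 1 0.72 0 0 0 0.0015"

```text
clock: 1.35
tcp_pos: [0.444, -0.3346, 0.2422]
orientation: [-2.368, -2.064, -0.0]
contact_force: [0.1, -0.9, 0.3]
grip_width: 0.0511
```

Request:
send_rows --pt "0.6 0.2 0 0.1 0 0 0" --pt "0.6 0.4 0 0.3 0 0 0" --pt "0.6 0.6 0 0.5 0 0 0" --pt "0.6 0.67 0 0.7 0 0 0" --pt "0.6 0.67 0 0.9 0 0 0" --pt "0.6 0.67 0 0.9 0 0 0"

```text
clock: 1.85
tcp_pos: [0.4528, -0.2338, 0.1024]
orientation: [-2.358, -2.063, 0.006]
contact_force: [-0.5, -0.5, -0.1]
grip_width: 0.0511
```

```bash
python3 - <<'E'
from h import *
rel([.455,-.234,.036],82.66)
f=grab('wrist','w1');g=grab('top','t1')['pixels'][175:325,170:370,::-1]
cv2.imwrite('pics/w1c.png',np.hstack([cv2.resize(f['pixels'][:,:,::-1],(400,300)),cv2.resize(g,(400,300),interpolation=3)]))
E
```

```text
clk 1.85 tcp [ 0.4528 -0.2338  0.1024] head 82.36 F [-0.46 -0.49 -0.14] w 0.0511 REL [-0.001  0.018  0.443] [-0.0029 -0.001  -0.0017]
```

View pics/w1c.png

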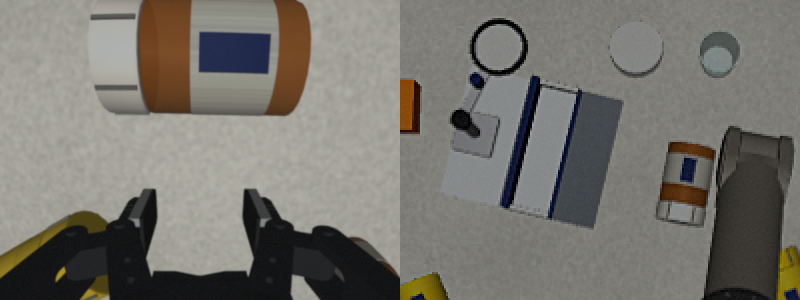

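Wrist view: the jar lies ahead, centred, with its edge level with the fingers, and the yellow jar is clear of them. I'll descend, then push gently.

Request:
send_rows --pt "0.6 0 0.018 0.15 -0.001 0 0" --pt "0.6 0 0.018 0.3 -0.003 -0.001 -0.001" --pt "0.6 0 0.018 0.4 -0.003 -0.001 -0.001" --pt "0.6 0 0.018 0.443 -0.003 -0.001 -0.001" --pt "0.6 0 0.018 0.443 -0.003 -0.001 -0.001"

```text
clock: 2.37
tcp_pos: [0.4593, -0.2377, 0.0413]
orientation: [2.355, 2.064, 0.006]
contact_force: [-0.3, -0.4, 0.2]
grip_width: 0.0513
```

Request:
send_rows --pt "0.6 0.02 0 0 0 0 0" --pt "0.6 0.05 0 0 0 0 0" --pt "0.6 0.08 0 0 0 0 0" --pt "0.6 0.11 0 0 0 0 0" --pt "0.6 0.14 0 0 0 0 0" --pt "0.6 0.16 0 0 0 0 0" --pt "0.6 0.18 0 0 0 0 0" --pt "0.6 0.2 0 0 0 0 0" --pt "0.6 0.22 0 0 0 0 0" --pt "0.6 0.24 0 0 0 0 0" --pt "0.6 0.26 0 0 0 0 0" --pt "0.6 0.28 0 0 0 0 0" --pt "0.6 0.3 0 0 0 0 0" --pt "0.6 0.325 0 0 0 0 0" --pt "0.6 0.35 0 0 0 0 0" --pt "0.6 0.38 0 0 0 0 0" --pt "0.6 0.41 0 0 0 0 0" --pt "0.6 0.445 0 0 0 0 0" --pt "0.6 0.48 0 0 0 0 0" --pt "0.6 0.52 0 0 0 0 0"

```text
clock: 4.03
tcp_pos: [0.4692, -0.1589, 0.0406]
orientation: [2.353, 2.067, 0.006]
contact_force: [-1.0, -0.0, 0.5]
grip_width: 0.051
```

```bash
python3 - <<'E'
from h import *
rel([.484,-.0,.036],82.66)
f=grab('wrist','w2');g=grab('top','t2')['pixels'][175:325,170:370,::-1]
cv2.imwrite('pics/w2c.png',np.hstack([cv2.resize(f['pixels'][:,:,::-1],(400,300)),cv2.resize(g,(400,300),interpolation=3)]))
E
```

```text
clk 4.0333 tcp [ 0.4692 -0.1589  0.0406] head 82.6 F [-0.96 -0.03  0.53] w 0.051 REL [ 1.063 -0.039  0.027] [ 0.003   0.001  -0.0003]
```

View pics/w2c.png

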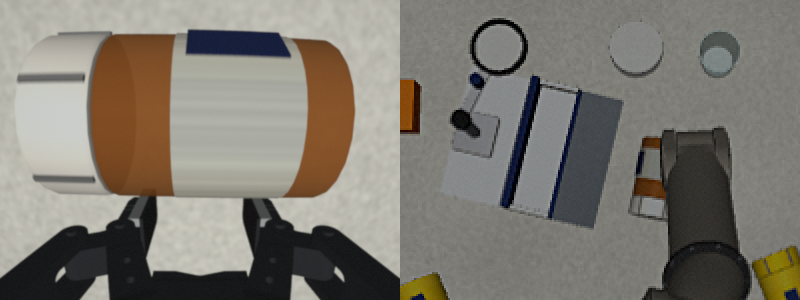

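The jar is just ahead of the fingers and rolling, its label now turned away. Continuing.

Request:
send_rows --pt "0.6 0.04 0 0.005 0 0 0" --pt "0.6 0.08 0 0.01 0 0 0" --pt "0.6 0.12 0 0.015 0 0 0" --pt "0.6 0.16 0 0.015 0 0 0" --pt "0.6 0.2 0 0.015 0 0 0" --pt "0.6 0.24 0 0.015 0 0 0" --pt "0.6 0.28 0 0.015 0 0 0" --pt "0.6 0.32 0 0.015 0 0 0" --pt "0.6 0.36 0 0.015 0 0 0" --pt "0.6 0.4 0 0.015 0 0 0" --pt "0.6 0.44 0 0.015 0 0 0" --pt "0.6 0.48 0 0.015 0 0 0" --pt "0.6 0.52 0 0.015 0 0 0" --pt "0.6 0.56 0 0.015 0 0 0" --pt "0.6 0.6 0 0.015 0 0 0" --pt "0.6 0.64 0 0.015 0 0 0" --pt "0.6 0.68 0 0.015 0 0 0" --pt "0.6 0.72 0 0.015 0 0 0" --pt "0.6 0.76 0 0.015 0 0 0" --pt "0.6 0.8 0 0.015 0 0 0"

```text
clock: 5.8
tcp_pos: [0.4846, -0.04, 0.038]
orientation: [2.353, 2.067, 0.006]
contact_force: [-0.4, -0.5, 1.0]
grip_width: 0.0512
```

```bash
python3 - <<'E'
from m import *
rel(W(q,[[-.062,.02,.038]])[0],82.66)
f=grab('wrist','w3');g=grab('top','t3')['pixels'][175:325,170:370,::-1]
cv2.imwrite('pics/w3c.png',np.hstack([cv2.resize(f['pixels'][:,:,::-1],(400,300)),cv2.resize(g,(400,300),interpolation=3)]))
E
```

```text
clk 5.8 tcp [ 0.4846 -0.04    0.038 ] head 82.58 F [-0.38 -0.48  0.98] w 0.0512 REL [ 0.436 -0.042 -0.002] [ 0.003   0.0011 -0.0004]
```

View pics/w3c.png

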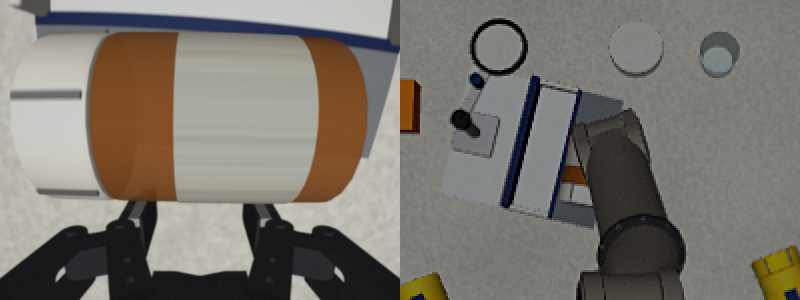

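The jar is on the ramp near the crest. I need to check the gap between the cap end and the +y side wall.

```bash
python3 - <<'E'
from m import *
g=load('t3')['pixels'][230:300,220:300,::-1].copy()
g=cv2.resize(g,None,fx=8,fy=8,interpolation=3)
# predicted overlay for jar centre at cradle x,y along pusher
for y,col in ((.105,(0,0,255)),):
    for pts in ([[-.025,y,.034],[.041,y,.034]],[[-.102,y-.0,.04],[-.025,y,.04]]):
        p=((proj(load('t3'),W(q,pts))-[220,230]+.5)*8).astype(int);cv2.line(g,tuple(map(int,p[0])),tuple(map(int,p[1])),col,1)
cv2.imwrite('pics/c3.png',g)
E
```

```text
(no output)
```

View pics/c3.png

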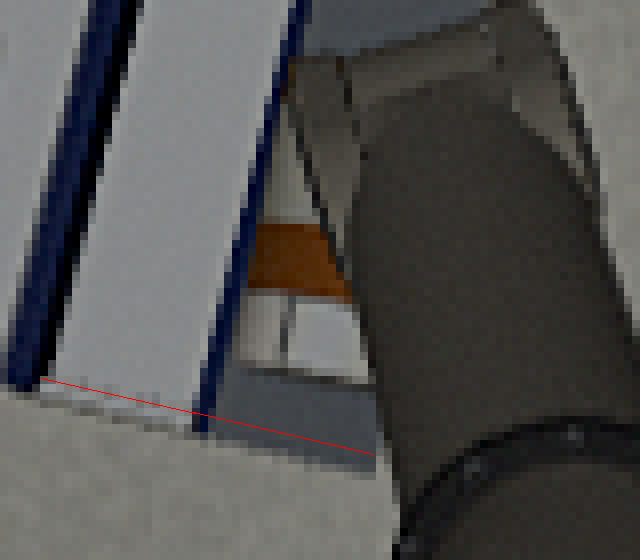

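The cap end clears the wall line by about 20 mm. Now I'll push over the crest slowly, then back away.

Request:
send_rows --pt "0.6 0.03 0 0 0 0 0" --pt "0.6 0.065 0 0 0 0 0" --pt "0.6 0.1 0 0 0 0 0" --pt "0.6 0.135 0 0 0 0 0" --pt "0.6 0.165 0 0 0 0 0" --pt "0.6 0.195 0 0 0 0 0" --pt "0.6 0.22 0 0 0 0 0" --pt "0.6 0.245 0 0 0 0 0" --pt "0.6 0.27 0 0 0 0 0" --pt "0.6 0.29 0 0 0 0 0" --pt "0.6 0.31 0 0 0 0 0" --pt "0.6 0.33 0 0 0 0 0" --pt "0.6 0.35 0 0 0 0 0" --pt "0.6 0.37 0 0 0 0 0" --pt "0.6 0.39 0 0 0 0 0" --pt "0.6 0.41 0 0 0 0 0" --pt "0.6 0.425 0 0 0 0 0" --pt "0.6 0.435 0 0 0 0 0" --pt "0.6 0.435 0 0 0 0 0"

```text
clock: 7.48
tcp_pos: [0.493, 0.0248, 0.0378]
orientation: [2.353, 2.068, 0.006]
contact_force: [0.9, -0.6, 0.5]
grip_width: 0.0516
```

```bash
python3 - <<'E'
from m import *
rel(W(q,[[-.062,.02,.038]])[0],82.66)
f=grab('wrist','w4');g=grab('top','t4')['pixels'][175:325,170:370,::-1]
cv2.imwrite('pics/w4c.png',np.hstack([cv2.resize(f['pixels'][:,:,::-1],(400,300)),cv2.resize(g,(400,300),interpolation=3)]))
E
```

```text
clk 7.4833 tcp [0.493  0.0248 0.0378] head 82.63 F [ 0.89 -0.58  0.5 ] w 0.0516 REL [ 0.001 -0.042 -0.002] [ 0.003   0.0009 -0.0002]
```

View pics/w4c.png

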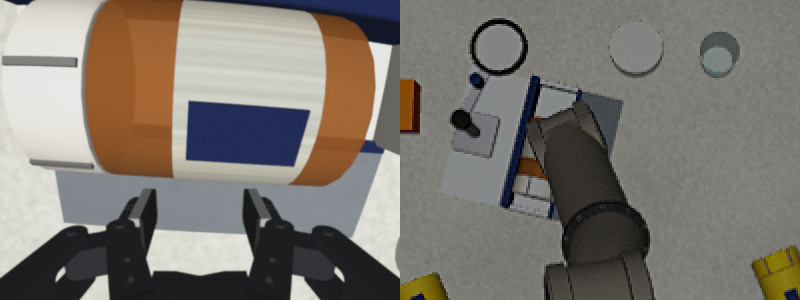

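The jar sits in the trough against the back stop, clear of the fingers. I'll retreat and raise.

Request:
send_rows --pt "0.6 -0.05 0 0 0 0 0" --pt "0.6 -0.15 0 0 0 0 0" --pt "0.6 -0.3 0 0 0 0 0" --pt "0.6 -0.4 0 -0.1 0 0 0" --pt "0.6 -0.45 0 -0.3 0 0 0" --pt "0.6 -0.45 0 -0.55 0 0 0" --pt "0.6 -0.45 0 -0.8 0 0 0" --pt "0.6 -0.45 0 -1 0 0 0" --pt "0.35 -0.45 0 -1 0 0 0" --pt "0.33 -0.45 0 -1 0 0 0"

```text
clock: 8.42
tcp_pos: [0.4839, -0.0429, 0.1897]
orientation: [2.352, 2.064, 0.01]
contact_force: [0.7, 0.8, -0.9]
grip_width: 0.0287
```

```bash
python3 - <<'E'
from m import *
a=1.34
k=lambda a,z:W(q,[[.130-.064*np.cos(a),-.064*np.sin(a),z]])[0]
print(k(a,.26),r.get_obs()['joints'].round(2)); rel(k(a,.275),78.7+180+np.degrees(a)-180)
f=grab('wrist','w5')
cv2.imwrite('pics/w5c.png',f['pixels'][:,:,::-1])
E
```

```text
[0.60224456 0.18345812 0.26      ] [ 0.31  0.25 -0.4   2.04  0.14  0.86 -0.3 ]
clk 8.4167 tcp [ 0.4839 -0.0429  0.1897] head 82.52 F [ 0.66  0.75 -0.93] w 0.0287 REL [ 1.597  0.594 -0.566] [ 0.003   0.0037 -0.4053]
```

View pics/w5c.png

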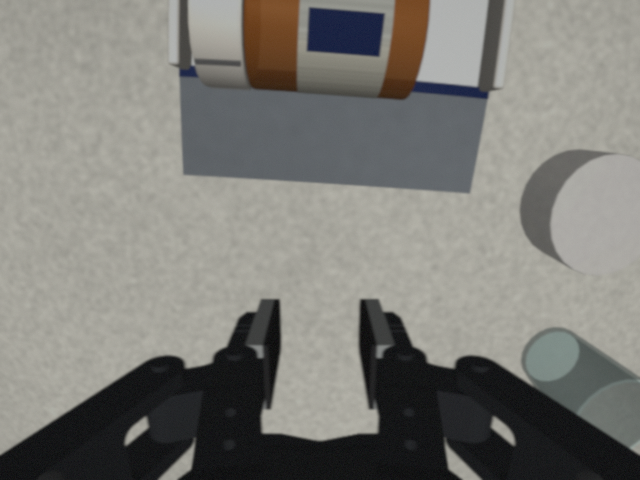

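Wrist view: the jar sits in the trough, ends near columns 190 and 429, with walls either side.

```bash
python3 - <<'E'
from m import *
f=load('w5');w=ray(f,[(190,20),(429,17),(184,176),(471,192)],.044);w[2:]=ray(f,[(184,176),(471,192)],0)
c,n=np.cos(q[2]),np.sin(q[2]);print(((w[:,:2]-q[:2])@np.array([[c,-n],[n,c]])).round(4))
E
```

```text
[[ 0.0013  0.0964]
 [ 0.0129 -0.0512]
 [-0.102   0.1138]
 [-0.0999 -0.1114]]
```

Request:
send_rows --pt "0.33 0.1 0.05 -0.2 0 0 -0.03" --pt "0.33 0.3 0.15 -0.4 0 0 -0.07" --pt "0.33 0.5 0.3 -0.566 0 0 -0.11" --pt "0.33 0.7 0.45 -0.566 0 0 -0.15" --pt "0.33 0.9 0.594 -0.566 0 0 -0.19" --pt "0.33 1 0.594 -0.566 0 0 -0.23" --pt "0.33 1 0.594 -0.566 0 0 -0.27" --pt "0.33 1 0.594 -0.566 0 0 -0.31" --pt "0.33 1 0.594 -0.566 0 0 -0.35" --pt "0.33 1 0.594 -0.566 0.001 0.002 -0.385" --pt "0.33 1 0.594 -0.566 0.003 0.003 -0.405" --pt "0.33 1 0.594 -0.566 0.003 0.003 -0.405"

```text
clock: 9.47
tcp_pos: [0.5891, 0.0949, 0.2707]
orientation: [-0.662, -3.064, 0.004]
contact_force: [0.8, -0.8, -0.7]
grip_width: 0.028
```

```bash
python3 - <<'E'
from m import *
rel(W(q,[[.130-.064*np.cos(1.34),-.064*np.sin(1.34),.275]])[0],78.7+np.degrees(1.34))
E
```

```text
clk 9.4667 tcp [0.5891 0.0949 0.2707] head 155.6 F [ 0.79 -0.79 -0.69] w 0.028 REL [ 0.164  0.574 -0.03 ] [-0.0013 -0.002   0.0007]
```

Request:
send_rows --pt "0.33 0.04 0.15 0 0 0 0" --pt "0.33 0.1 0.35 0 0 0 0" --pt "0.33 0.164 0.5 -0.03 0 0 0" --pt "0.33 0.164 0.574 -0.03 0 0 0" --pt "0.33 0.164 0.574 -0.03 0 0 0" --pt "0.33 0.164 0.574 -0.03 0 0 0"

```text
clock: 9.97
tcp_pos: [0.6031, 0.1837, 0.2763]
orientation: [-0.667, -3.066, 0.005]
contact_force: [0.1, -0.8, -0.6]
grip_width: 0.0282
```

```bash
python3 - <<'E'
from m import *
rel(W(q,[[.130-.064*np.cos(1.34),-.064*np.sin(1.34),.275]])[0],78.7+np.degrees(1.34))
f=grab('wrist','w6'); cv2.imwrite('pics/w6.png',f['pixels'][:,:,::-1])
p=f['pixels'].astype(int);m=((p[:,:,2]>p[:,:,0]*1.5+10)).astype(np.uint8)
n,l,st,ce=cv2.connectedComponentsWithStats(m)
for i in range(1,n):
    if st[i,4]>150: print(st[i],ce[i].round(1),ray(f,ce[i],.217).round(4))
print('pred knob px',proj(f,W(q,[[.130-.064*np.cos(1.34),-.064*np.sin(1.34),.217]])),proj(f,W(q,[[.130-.064*np.cos(1.34),-.064*np.sin(1.34),.195]])))
E
```

```text
clk 9.9667 tcp [0.6031 0.1837 0.2763] head 155.47 F [ 0.14 -0.76 -0.55] w 0.0282 REL [ 0.004 -0.004  0.009] [-0.0012 -0.0011 -0.    ]
[ 182   20   87  259 4830] [224.9 144.8] [[0.5275 0.1713 0.217 ]]
[133 151  33  50 946] [149.1 175.8] [[0.5247 0.1324 0.217 ]]
[180 227  19  47 268] [189.  249.7] [[0.5639 0.1322 0.217 ]]
[ 300  235   37   54 1404] [318.  265.4] [[0.5971 0.1857 0.217 ]]
[ 592  403   48   52 1320] [623.  427.2] [[0.7667 0.3091 0.217 ]]
[451 467  28  13 195] [463.6 474. ] [[0.7529 0.2099 0.217 ]]
pred knob px [[318.18416514 276.3587296 ]] [[318.43199928 262.31211052]]
```

View pics/w6.png

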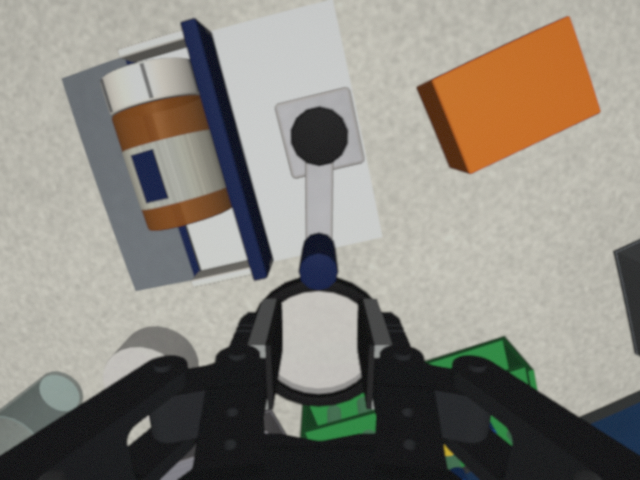

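The knob top is at (318,270), against a prediction of (318,276), and it is centred between the fingers. The jar is in the trough. Descending to cage the knob.

Request:
send_rows --pt "0.33 0.01 0 0.12 0 0 0" --pt "0.33 0.01 0 0.25 0 0 0" --pt "0.33 0.01 0 0.38 0 0 0" --pt "0.33 0.01 0 0.48 0 0 0" --pt "0.33 0.01 0 0.54 0 0 0" --pt "0.33 0.01 0 0.54 0 0 0"

```text
clock: 10.52
tcp_pos: [0.6007, 0.1822, 0.1941]
orientation: [-0.669, -3.063, 0.007]
contact_force: [-0.3, -0.1, 0.3]
grip_width: 0.0282
```

```bash
python3 - <<'E'
from m import *
# arc: command steps relative to current pose
o=r.get_obs();R=Ro.from_rotvec(o['orientation'])
def tgt(a): return W(q,[[.130-.064*np.cos(a),-.064*np.sin(a),.193]])[0]
rel(tgt(1.34),78.7+np.degrees(1.34))
for a in np.arange(1.34,-.31,-.1):
    d=R.inv().apply(tgt(a)-o['tcp_pos'])/.15; print(round(a,2),d.round(3),'az',round((1.34-a)/np.pi,3))
E
```

```text
clk 10.5167 tcp [0.6007 0.1822 0.1941] head 155.36 F [-0.35 -0.13  0.33] w 0.0282 REL [-0.006  0.012  0.007] [-0.0019 -0.0015 -0.0006]
1.34 [-0.006  0.012  0.007] az 0.0
1.24 [-0.004 -0.031  0.008] az 0.032
1.14 [ 0.002 -0.073  0.008] az 0.064
1.04 [ 0.013 -0.114  0.008] az 0.095
0.94 [ 0.027 -0.154  0.008] az 0.127
0.84 [ 0.046 -0.193  0.009] az 0.159
0.74 [ 0.068 -0.229  0.009] az 0.191
0.64 [ 0.094 -0.263  0.009] az 0.223
0.54 [ 0.123 -0.294  0.01 ] az 0.255
0.44 [ 0.155 -0.323  0.01 ] az 0.286
0.34 [ 0.189 -0.347  0.01 ] az 0.318
0.24 [ 0.226 -0.369  0.011] az 0.35
0.14 [ 0.265 -0.386  0.011] az 0.382
0.04 [ 0.306 -0.4    0.011] az 0.414
-0.06 [ 0.347 -0.409  0.011] az 0.446
-0.16 [ 0.39  -0.414  0.012] az 0.477
-0.26 [ 0.432 -0.415  0.012] az 0.509
```

Request:
send_rows --pt "0.33 -0.005 -0.01 0.003 0 0 0.016" --pt "0.33 -0.004 -0.031 0.003 0 0 0.032" --pt "0.33 0 -0.052 0.003 0 0 0.048" --pt "0.33 0.002 -0.073 0.003 0 0 0.064" --pt "0.33 0.013 -0.114 0.003 0 0 0.095" --pt "0.33 0.027 -0.154 0.003 0 0 0.127" --pt "0.33 0.046 -0.193 0.003 0 0 0.159" --pt "0.33 0.068 -0.229 0.003 0 0 0.191" --pt "0.33 0.094 -0.263 0.003 0 0 0.223" --pt "0.33 0.123 -0.294 0.003 0 0 0.255" --pt "0.33 0.155 -0.323 0.003 0 0 0.286" --pt "0.33 0.189 -0.347 0.003 0 0 0.318" --pt "0.33 0.226 -0.369 0.003 0 0 0.35" --pt "0.33 0.265 -0.386 0.003 0 0 0.382" --pt "0.33 0.306 -0.4 0.003 0 0 0.414" --pt "0.33 0.327 -0.405 0.003 0 0 0.43" --pt "0.33 0.347 -0.409 0.003 0 0 0.446" --pt "0.33 0.368 -0.412 0.003 0 0 0.462" --pt "0.33 0.39 -0.414 0.003 0 0 0.477" --pt "0.33 0.39 -0.414 0.003 0 0 0.477"

```text
clock: 12.18
tcp_pos: [0.5232, 0.1516, 0.1977]
orientation: [2.581, 1.789, -0.002]
contact_force: [1.3, -0.8, 0.1]
grip_width: 0.028
```

```bash
python3 - <<'E'
from m import *
o=r.get_obs();R=Ro.from_rotvec(o['orientation'])
def tgt(a): return W(q,[[.130-.064*np.cos(a),-.064*np.sin(a),.193]])[0]
for a in (-.16,-.2,-.24,-.28):rel(tgt(a),78.7+np.degrees(a))
f=grab('wrist','w7');p=f['pixels'].astype(int);m=((p[:,:,2]>p[:,:,0]*1.5+10)).astype(np.uint8)
n,l,st,ce=cv2.connectedComponentsWithStats(m)
for i in range(1,n):
    if st[i,4]>150: print(st[i],ce[i].round(1))
for a in (0,-.06,-.1,-.14,-.18): print(a,proj(f,W(q,[[.130-.064*np.cos(a),-.064*np.sin(a),.217],[.130-.064*np.cos(a),-.064*np.sin(a),.2]])).round(1).tolist())
E
```

```text
clk 12.1833 tcp [0.5232 0.1516 0.1977] head 69.46 F [ 1.34 -0.83  0.12] w 0.028 REL [-0.013 -0.006  0.031] [-0.0001  0.0005 -0.0004]
clk 12.1833 tcp [0.5232 0.1516 0.1977] head 69.46 F [ 1.34 -0.83  0.12] w 0.028 REL [-0.013 -0.023  0.031] [-0.0001  0.0005  0.0123]
clk 12.1833 tcp [0.5232 0.1516 0.1977] head 69.46 F [ 1.34 -0.83  0.12] w 0.028 REL [-0.012 -0.041  0.031] [-0.0001  0.0005  0.0251]
clk 12.1833 tcp [0.5232 0.1516 0.1977] head 69.46 F [ 1.34 -0.83  0.12] w 0.028 REL [-0.01  -0.057  0.031] [-0.0001  0.0005  0.0378]
[ 344  215  149   51 4199] [414.4 239.6]
[ 180  240  125   50 3453] [244.1 266.4]
[ 302  291   62  100 4053] [331.6 346.8]
[412 302  57  15 376] [439.6 308.8]
0 [[349.8, 369.8], [346.4, 342.5]]
-0.06 [[337.5, 371.3], [335.5, 343.9]]
-0.1 [[329.3, 371.9], [328.2, 344.4]]
-0.14 [[321.0, 372.2], [320.8, 344.7]]
-0.18 [[312.8, 372.2], [313.5, 344.7]]
```

```bash
python3 - <<'E'
from m import *
f=load('w6');th=np.linspace(0,2*np.pi,60)
for y in (.01,.015,.02,.025,.03):
    e=[proj(f,W(q,np.c_[-.002+.04*np.cos(th),0*th+y+s*.065,.044+.04*np.sin(th)])) for s in (1,-1)]
    print(y,e[0].min(0).round(),e[1].max(0).round())
# colour profile along jar axis through the jar in w6
L=load('w6')['pixels']
for v in range(48,72,2): print(v,L[v,165].tolist(),end=' ')
print()
for v in range(216,240,2): print(v,L[v,168].tolist(),end=' ')
E
```

```text
0.01 [99. 72.] [235. 246.]
0.015 [97. 66.] [233. 241.]
0.02 [95. 60.] [232. 235.]
0.025 [93. 53.] [230. 230.]
0.03 [91. 47.] [229. 224.]
48 [82, 80, 77] 50 [82, 81, 77] 52 [99, 98, 95] 54 [177, 179, 177] 56 [195, 197, 195] 58 [181, 180, 174] 60 [184, 181, 171] 62 [185, 181, 172] 64 [186, 181, 172] 66 [186, 182, 173] 68 [187, 183, 174] 70 [188, 185, 176] 
216 [128, 78, 37] 218 [129, 79, 39] 220 [127, 77, 36] 222 [126, 77, 36] 224 [127, 77, 37] 226 [125, 75, 36] 228 [111, 77, 56] 230 [107, 108, 111] 232 [112, 117, 120] 234 [111, 116, 121] 236 [114, 118, 123] 238 [113, 118, 124]
```

Request:
send_rows --pt "0.33 -0.006 -0.02 0.01 0 0 0.012" --pt "0.33 -0.012 -0.038 0.02 0 0 0.023" --pt "0.33 -0.012 -0.038 0.02 0 0 0.023" --pt "0.33 -0.012 -0.038 0.02 0 0 0.023"

```text
clock: 12.57
tcp_pos: [0.5171, 0.1529, 0.194]
orientation: [-2.64, -1.702, 0.003]
contact_force: [0.6, -0.3, 0.8]
grip_width: 0.028
```

```bash
python3 - <<'E'
from m import *
rel([0.5,0,0])
f=grab('wrist','w8');p=f['pixels'].astype(int);m=((p[:,:,2]>p[:,:,0]*1.5+10)).astype(np.uint8)
n,l,st,ce=cv2.connectedComponentsWithStats(m)
for i in range(1,n):
    if st[i,4]>2000: print(st[i],ce[i].round(1))
for a in (-.1,-.14,-.18,-.22): print(a,proj(f,W(q,[[.130-.064*np.cos(a),-.064*np.sin(a),.2]])).round(1).tolist())
E
```

```text
clk 12.5667 tcp [0.5171 0.1529 0.194 ] head 65.61 F [ 0.64 -0.35  0.85] w 0.028 REL [-0.974  0.319  1.294] [0 0 0]
[ 347  205  159   61 4614] [421.9 233.9]
[ 191  243  115   56 3276] [250.5 272. ]
[ 301  292   65  104 4344] [331.6 350.4]
-0.1 [[346.9, 345.7]]
-0.14 [[339.4, 346.5]]
-0.18 [[331.9, 346.9]]
-0.22 [[324.4, 347.1]]
```

The magnifier is at about -0.18 rad, and the jar at y ≈ 24.5 mm needs about -0.19. That is good enough, so I'll ease the pad off the knob, rise and back away for a final look.

Request:
send_rows --pt "0.33 0 0.012 0 0 0 0" --pt "0.33 0 0.024 0 0 0 0" --pt "0.33 0 0.024 -0.05 0 0 0" --pt "0.33 0 0.024 -0.15 0 0 0" --pt "0.33 0 0.024 -0.3 0 0 0" --pt "0.33 0 0.024 -0.45 0 0 0" --pt "0.33 0 0.024 -0.6 0 0 0" --pt "0.33 -0.2 0.024 -0.75 0 0 0" --pt "0.33 -0.4 0.024 -0.9 0 0 0" --pt "0.33 -0.6 0.024 -0.9 0 0 0" --pt "0.33 -0.8 0.024 -0.9 0 0 0" --pt "0.33 -1 0.024 -0.9 0 0 0" --pt "0.33 -1 0.024 -0.9 0 0 0"

```text
clock: 13.7
tcp_pos: [0.456, 0.0093, 0.3293]
orientation: [2.647, 1.69, -0.008]
contact_force: [0.3, -0.8, 0.0]
grip_width: 0.0282
```

Request:
send_rows --pt "0.33 -0.2 0.1 0 0 0 0" --pt "0.33 -0.4 0.2 0 0 0 0" --pt "0.33 -0.6 0.3 0 0 0 0" --pt "0.33 -0.8 0.4 0 0 0 0" --pt "0.33 -1 0.5 0 0 0 0" --pt "0.33 -1 0.5 0 0 0 0" --pt "0.33 -1 0.5 0 0 0 0"

```text
clock: 14.28
tcp_pos: [0.464, -0.1541, 0.3291]
orientation: [-2.644, -1.694, 0.005]
contact_force: [1.0, 1.1, -0.4]
grip_width: 0.0284
```

```bash
python3 - <<'E'
from m import *
rel([.5,0,.3])
f=grab('top','t9');g=grab('scene','s9')
a=cv2.resize(f['pixels'][200:300,180:280,::-1],(400,400),interpolation=3)
b=cv2.resize(g['pixels'][240:340,340:440,::-1],(400,400),interpolation=3)
A=-.19;L=W(q,[[.130-.13*np.cos(A),-.13*np.sin(A),.168]])
for im,ff,o in((a,f,(180,200)),(b,g,(340,240))):
    p=(proj(ff,L)[0]-o+.5)*4; cv2.circle(im,tuple(int(v) for v in p),3,(0,255,0),1)
    print(p)
cv2.imwrite('pics/fin.png',np.hstack([a,b]))
E
```

```text
clk 14.2833 tcp [ 0.464  -0.1541  0.3291] head 65.29 F [ 1.03  1.05 -0.44] w 0.0284 REL [ 1.034 -0.211  0.192] [0 0 0]
[231.81098971 206.88853903]
[268.4622846   92.08118522]
```

View pics/fin.png

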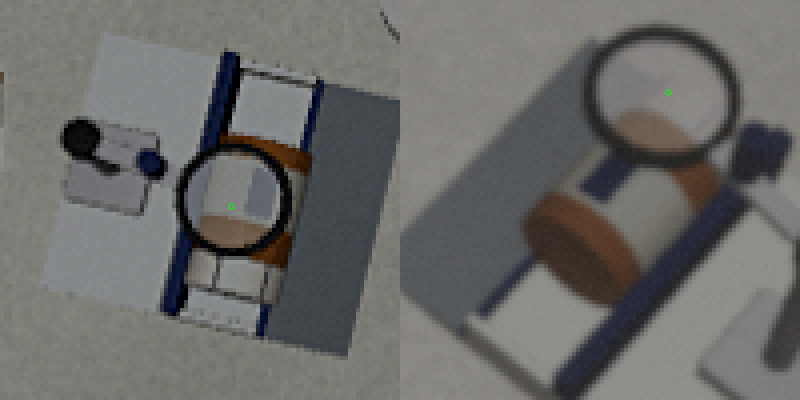

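The lens ring centre is at (234,199) in the top crop, about 2 raw px short of the green target, and at (261,94) in the scene crop. I'll compute how far off that is.

```bash
python3 - <<'E'
from m import *
c,n=np.cos(q[2]),np.sin(q[2]);Q=lambda w:((w[:,:2]-q[:2])@np.array([[c,-n],[n,c]])).round(4)
f=load('t9');g=load('s9')
def ringc(f,o,ctr):
    im=f['pixels'][o[1]:o[1]+100,o[0]:o[0]+100].max(2)
    th=np.linspace(0,2*np.pi,720)
    best=None
    for z in (.168,.171):
        def cost(L):
            s=0
            for rad in (.0425,):
                P=W(q,np.c_[L[0]+rad*np.cos(th),L[1]+rad*np.sin(th),0*th+z]);uv=proj(f,P)-o
                s+=cv2.remap(im.astype(np.float32),uv[:,0].astype(np.float32)[None],uv[:,1].astype(np.float32)[None],1).mean()
            return s
        from scipy.optimize import minimize
        m=minimize(cost,ctr,method='Nelder-Mead',options=dict(initial_simplex=np.array(ctr)+[[0,0],[.01,0],[0,.01]]));print(z,m.x.round(4),m.fun,'a',np.arcsin(-m.x[1]/.13).round(3))
ringc(f,(180,200),(.0,.02));ringc(g,(340,240),(.0,.02))
u=np.array([(238,135),(310,152),(275,303),(188,288)])/4+[179.6,199.6]
print(Q(ray(f,u,.044)),Q(ray(f,u,.044)).mean(0))
th=np.linspace(0,2*np.pi,90)
for y in (.015,.02,.025):
    P=np.r_[W(q,np.c_[-.002+.04*np.cos(th),0*th+y+.065,.044+.04*np.sin(th)]),W(q,np.c_[-.002+.04*np.cos(th),0*th+y-.065,.044+.04*np.sin(th)])]
    uv=(proj(f,P)-[179.6,199.6])*4; h=uv; print(y,'bbox',h.min(0).round(),h.max(0).round())
im=f['pixels']
print([im[v,180+62].tolist() for v in range(228,244)])
print([im[v,180+57].tolist() for v in range(266,284)])
E
```

```text
0.168 [0.0017 0.0184] 9.504851341247559 a -0.142
0.171 [0.0013 0.0188] 9.65768051147461 a -0.145
0.168 [0.0008 0.0196] 45.942508697509766 a -0.151
0.171 [0.0015 0.0179] 46.118717193603516 a -0.138
[[ 0.0273 -0.0473]
 [-0.035  -0.0468]
 [-0.036   0.0831]
 [ 0.0377  0.0872]] [-0.0015   0.01905]
0.015 bbox [189. 127.] [319. 302.]
0.02 bbox [188. 133.] [318. 308.]
0.025 bbox [186. 138.] [316. 313.]
[[131, 134, 136], [133, 136, 138], [134, 135, 136], [134, 135, 136], [135, 140, 142], [124, 127, 131], [78, 34, 0], [75, 39, 5], [15, 11, 11], [0, 8, 13], [62, 52, 40], [122, 113, 104], [131, 135, 133], [128, 132, 130], [128, 129, 127], [130, 132, 128]]
[[137, 138, 139], [135, 136, 138], [133, 136, 136], [131, 135, 135], [135, 138, 138], [137, 140, 140], [117, 119, 119], [61, 62, 58], [102, 103, 104], [139, 142, 144], [135, 137, 139], [132, 136, 138], [134, 136, 137], [120, 121, 120], [113, 112, 110], [125, 126, 127], [103, 102, 98], [112, 113, 106]]
```

In the top view the lens centre is at cradle (1.5, 18.6) mm and the jar at about (-1.5, 18.7) mm, so it is centred within about 3 mm.

```bash
python3 -c "
from bench import r
print(r.hand_in())"
```

```text
the job is handed in; nothing more can be done
None
```

I handed the job in at about 14.4 s of the allowed 53 s. The jar is in the cradle's trough and the magnifier's lens is over it.

- **Jar:** I rolled it up the ramp and over the crest with the spread fingers, without picking it up. The last picture shows it lying in the trough, about 19 mm off the middle towards the +y side wall. It started about 4° skewed, so it drifted sideways as it rolled.
- **Magnifier:** I swung it round by its knob and left it at about -0.14 rad. In the top view, the lens centre is at cradle (1.5, 18.6) mm and the jar centre at about (-1.5, 18.7) mm, so the two are within about 3 mm.
- **Disagreement between checks:** the wrist camera put both the jar and the lens about 5–6 mm further along +y than the top camera did. Both cameras agree that the lens is over the jar's centre to within a few millimetres.
- **Forces and other things:** the wrist-force readings stayed under about 2 N, and the gripper ended well clear of everything. I gave the bystanders a wide berth, but the last pictures I viewed were cropped around the cradle, so I did not check their positions again at the end.

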